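# Level the setting stand before the moulds are filled

## Robot

A 6-joint arm with a two-finger parallel gripper is mounted at the origin on the work surface. World frame = base frame: x ahead of the robot, y to its left, z up, the work surface at z = 0. Lengths are in mm, angles in rad, forces in N, time in s.
With the tool pointing down it reaches from about 300 to 775 mm from the base axis. Payload 14.6 kg.
Tool frame: the origin (TCP) lies at the very end of the fingers, on their centre line; the grasp point (between the pads) lies 19 mm behind it; z points along the fingers, y is the line along which they close (so a half turn about z gives the same grasp; the last joint's range is limited). The gripper opens to 94 mm and grips with 3 to 60 N. Pads are 16 mm wide; open, the fingers measure 119 mm over their backs; the gripper's body (75 mm by 177 mm) begins 78 mm behind the grasp point.
Start: joints at [1.249, 0.3, 1.521, -0, 1.321, -0.067], TCP at [138.626, 532.233, 205.446] pointing down, gripper open.
Joint ranges: [-3.03, 3.03], [-0.79, 2.21], [0.23, 2.52], [-1.04, 4.18], [0, 3.07], [-2.55, 2.55]. Speed limits (rad/s): [2.22, 2.22, 2.57, 3.14, 3.14, 3.14].

## Interface

Orientations are given as [roll, pitch, yaw] about the fixed x, y, z axes, in that order (R = Rz(yaw) Ry(pitch) Rx(roll)).
In Python, from cell import manip, optics gives the robot as it stands.
- The arm moves only by the shell command python3 -m crank 'ROWS' [FORCE]. ROWS is JSON, a list of rows, each a list of 7 numbers: the opening in per cent of the stroke, from 0 (shut) to 100 (fully open), then the shift along the tool's x, y, z in mm, then the turn, a rotation vector about the tool's x, y, z in rad. A call has 1 to 10 rows; each row is the pose to reach, as a shift and turn from the pose commanded when the call began, along the tool's axes at that moment; what a row does not reach only later rows make up. A row lasts 1/10 s, in which the tool goes at most 50 mm and 8.59 degrees, less where a joint would pass 70% of its speed; a pose out of reach is approached as far as the arm can. A call with a gripper value outside its range is refused whole. The fingers move at their own pace and stop on an object; FORCE is the grip in N (left out, the last holds). Time passes only in rows, so rows that repeat a pose let the fingers close. It gives the time, the measured TCP pose, the force, the opening and the grip force at its end, in the units of the state.
- manip.read_state(): the state, without advancing time (a new reading comes with each control period).
- optics.camera(name): name is "scene" or "top" or "wrist"; returns (picture, depth): 480x640x3 uint8, red, green, blue; 480x640 float32, mm along the optical axis (not along the pixel's ray), 0 where there is no reading.
- optics.calibration(name): a dict with "camera_matrix" (3x3 intrinsics, pixels), "R" (3x3) and "t" (3): a world point X has camera coordinates R X + t. Camera axes: x right, y down, z forward; pixel columns grow to the right and rows downward; lengths in mm; the calibration is good to about 2 mm. A picture is of the moment at which its call begins: read the wrist's pose just before it. calibration takes no time and is no camera call; for the wrist camera it gives the pose at the moment of the call.
- manip.sign_off(): hands the job in; it is judged then, once.
The state is a dict: "clock": time; "joints": joint angles; "qd": joint speeds; "effort": joint torques, N m; "eef_pos": TCP position; "eef_rot": TCP orientation; "wrist_force": force on the tool from outside, world axes, zero at the start; "moment": the same for the moment, N m; "finger_gap": finger opening in mm; "finger_force": force on a finger pad.
Only numpy, scipy, OpenCV 4.12 (cv2) and the standard library are available. Lean on these libraries where they do the work, as an engineer would, in place of code of your own. Each camera call takes 0.05 s, during which the arm holds its last target. There are 200 camera calls.

## Task

The setting stand's tray is out of level, and its three little moulds would fill crooked. Turn the two round knobs at its front corners until the tray sits level both ways, with both needles of the dial at its middle on their dark marks, then let go. Work by the knobs alone: do not push on the tray or its moulds, and leave the things around the stand where they are.

Things in the scene. Friction and masses are not known exactly. Their poses are not given: they have to be found in the camera images.
- stand: Fixed dark steel foot of the levelling stand, 250 x 270 mm. Origin: under its centre pivot, on the table. x points from its front (the side with the two knobs, at -x) to its back, y to its left, z up. Knob axes at (-103, +103) mm, front-left, and (-103, -103) mm, front-right, in this frame. It stands at different places and yaws.
- plate: Aluminium tray, 225 x 205 mm, rim 17 mm above the origin, rocking on a pivot at its middle, 58 mm above the table. Origin on the pivot; z square to the tray; x, y as the stand's when level. It tilts up to 0.1 rad along each diagonal: each knob raises or lowers only its own corner. Three fixed white moulds (52 mm wide, tops 37 mm above the origin) line its back edge.
- needle_a (a joint): Front-left needle of the round white dial (104 mm) at the tray's middle, pivoting at the dial's centre, 43 mm long to its tip. 0 (rad) when that corner is level: it then points at the front-left knob, its tip on a dark 8 mm wide mark. Corner high: it swings clockwise from above, value positive; low: counter-clockwise, negative; 8 rad per rad of tilt, so it follows the turn of its knob.
- needle_b (a joint): Front-right needle of the same dial, likewise for the front-right corner and knob: 0 when it points at the front-right knob, clockwise and positive when that corner is high, 8 rad per rad of tilt.
- knob_a_mid (a point): Middle of the front-left knob, on its upright axis, 135 mm above the table at all times. Black ribbed round knob, 56 mm across, 34 mm high (17 mm above and below this point), thin white line on top. Under it a 26 mm collar 10 mm high, a bare 14 mm screw and the tray's corner lug (34 mm wide, top never above 88 mm). Grip the ribs from above at any yaw; regrasp to turn further.
- knob_a_screw (a point): Top of the front-left knob's screw, 27 mm below the knob's middle. Turning the knob clockwise from above RAISES this corner of the tray, counter-clockwise lowers it: 0.025 rad of tilt per rad of turn. The knob has up to 0.5 rad of free play before the screw follows. The screw is stiff (0.2 N m), stays where it is left and travels 4 rad either way from level.
- knob_b_mid (a point): Middle of the front-right knob: the same sizes as the front-left one, 135 mm above the table. It leans sideways with the tray as the front-left corner is raised or lowered (up to 0.1 rad, 8 mm at this point) and is upright once that corner is level.
- knob_b_screw (a point): Top of the front-right knob's screw, 27 mm below the knob's middle: works as the front-left one in every way (clockwise raises, ratio, free play, stiffness), for the front-right corner.
- bowl: Bystander: loose steel bowl, 140 mm wide, 60 mm high; origin under its centre.
- cases: Bystander: loose white tub, 72 mm wide, 60 mm high, with a stack of paper baking cases on top up to 97 mm; origin under its centre.
- spatula: Bystander: loose spatula, 200 mm long, lying on the table; origin below its middle, x along it.

How it is judged (in metres and radians):
At the end, for the whole second after the job is handed in: The tray is level to within 0.0185 rad (about 1.1 degrees; both needle tips on their 8 mm marks is well within) and at rest (angle between plate's own z axis and vertical below 0.0185 rad and angular speed of plate below 0.02 rad/s); the robot touches nothing.
It fails at once if the tray or its moulds are pushed with more than 3 N (contact force between any of the fingers, the arm and plate above 3 N).
It fails at once if the bowl, the tub of baking cases or the spatula is moved more than 20 mm (distance of any of bowl, cases, spatula from where it was at the start of the episode above 0.02 m).
It also fails if it takes over 72 s, if anything falls off the work surface, if the arm or the gripper's body presses on something with over 40 N, if the wrist force passes 120 N, or if a joint passes its speed limit or range.

## Working session

There is one attempt and no reset: what is moved stays moved. The work goes in short steps, Python scripts to look and compute and a shell command to move; the robot and the scene stay as the last step left them, time stands still between calls to the robot, and variables do not carry over. Pictures are saved under pics/ and viewed, at most 10 in all, crops included, and the job is handed in when it is done.

```bash
mkdir -p pics; cat > h.py <<'E'
import numpy as np,cv2
from cell import manip,optics
def snap(n,f):
    p,d=optics.camera(n); cv2.imwrite(f'pics/{f}.png',p[:,:,::-1]); np.save(f'pics/{f}.npy',d); return p,d
def ray(n,u,v,z,c=None):
    c=c or optics.calibration(n);K,R,t=[np.array(c[k],float) for k in("camera_matrix","R","t")]
    r=R.T@np.linalg.solve(K,[u,v,1]);o=-R.T@t
    return o+r*(z-o[2])/r[2]
E
python3 - <<'E'
from h import *
snap('top','t0');snap('scene','s0')
a=cv2.imread('pics/t0.png')
for n in('top','scene'):print(optics.calibration(n))
print(manip.read_state())
E
```

```text
{'camera_matrix': array([[442.28917082,   0.        , 318.511675  ],
       [  0.        , 442.28917082, 244.75098065],
       [  0.        ,   0.        ,   1.        ]]), 'R': array([[ 0.01322983, -0.99945553,  0.0302262 ],
       [-0.98526237, -0.01818564, -0.17008043],
       [ 0.1705375 , -0.0275306 , -0.98496651]]), 't': array([ -46.05453739,  518.69689831, 1094.82660283])}
{'camera_matrix': array([[557.2538833 ,   0.        , 315.36766524],
       [  0.        , 557.2538833 , 241.96527161],
       [  0.        ,   0.        ,   1.        ]]), 'R': array([[-0.73941513,  0.6730561 , -0.0161477 ],
       [ 0.47558181,  0.50519384, -0.72013966],
       [-0.47653667, -0.54016171, -0.69364121]]), 't': array([ 399.78733866, -162.55635662, 1468.52729515])}
{'clock': 0.1, 'joints': array([ 1.24940411e+00,  3.00390200e-01,  1.52152066e+00, -1.97841503e-05,
        1.32067100e+00, -6.65921349e-02]), 'qd': array([ 0.00187689, -0.00251102, -0.00199883,  0.00059988,  0.00070293,
       -0.00079454]), 'effort': array([ 2.75064049e-03, -5.32645833e+01, -3.53280973e+01,  7.09920796e-02,
        2.35831324e-02, -5.65484333e-05]), 'eef_pos': array([138.5597689 , 532.02385621, 204.9562592 ]), 'eef_rot': array([-3.14060436e+00, -4.67036073e-05,  2.88679746e+00]), 'wrist_force': array([-0.19384948, -0.93183275, -0.60308289]), 'moment': array([ 0.04522581, -0.08274778,  0.00717639]), 'finger_force': 0.0, 'finger_gap': 94.22374091894116}
```

View pics/t0.png

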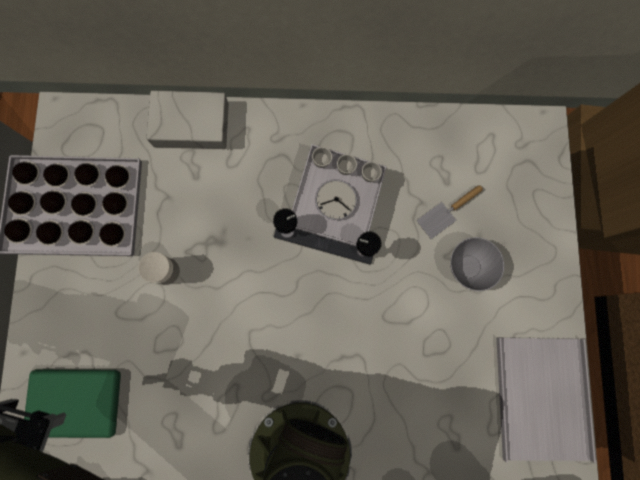

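View pics/s0.png

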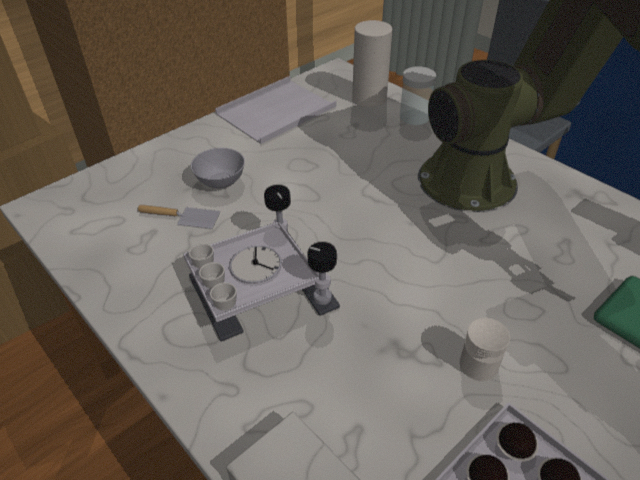

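The top view shows the stand, with knob a near (285,220), knob b near (368,244) and the dial near (337,201). The tub is at (157,267), the bowl at (478,264) and the spatula at (450,210). I'll enlarge the stand next.

```bash
python3 - <<'E'
from h import *
a=cv2.imread('pics/t0.png')[140:270,260:400]
cv2.imwrite('pics/c0.png',cv2.resize(a,(646,600),interpolation=cv2.INTER_CUBIC))
A=ray('top',285,217,152);B=ray('top',368,241,152);D=ray('top',337,201,70)
print(A,B,D,np.linalg.norm(A-B));
E
```

```text
[565.63983861  44.87273914 152.        ] [ 511.92163568 -150.75210698  152.        ] [629.91844178 -83.11962744  70.        ] 202.86627552397184
```

View pics/c0.png

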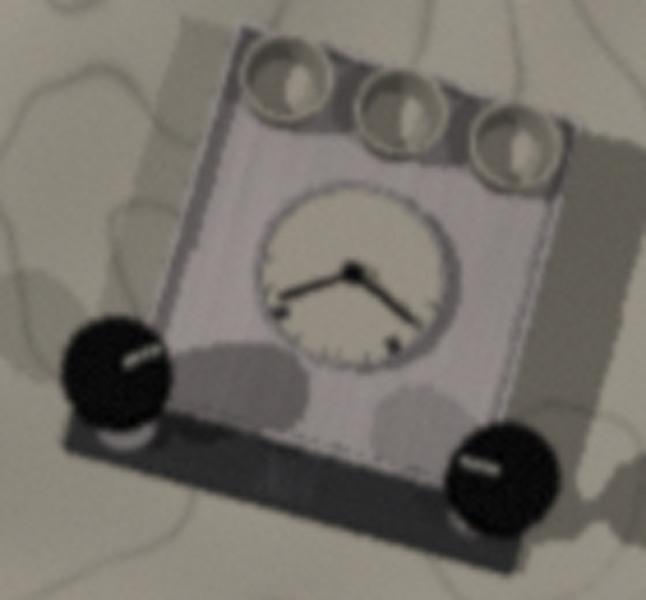

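The tray is shown close up. The dial centre is at (353,271). Needle a's tip at (280,298) is about +0.16 rad clockwise of its mark at (281,312). Needle b's tip at (418,325) is about -0.38 rad from its mark at (393,345). So knob b needs about 1.9 rad clockwise and knob a about 0.8 rad counter-clockwise, plus free play on each.

```bash
cat >> h.py <<'E'
from scipy.spatial.transform import Rotation as Ro
def rel(p):
    s=manip.read_state();R=Ro.from_euler('xyz',s['eef_rot']).as_matrix()
    return (R.T@(np.array(p)-s['eef_pos'])).round(1)
E
python3 - <<'E'
from h import *
a=cv2.imread('pics/t0.png');g=a.max(2);d=np.load('pics/t0.npy')
for u,v in((285,221),(369,243)):
    m=np.zeros_like(g);m[v-18:v+18,u-18:u+18]=1
    n,l,st,ce=cv2.connectedComponentsWithStats(((g<35)&(m>0)).astype('u1'))
    k=1+st[1:,4].argmax();p=ray('top',*ce[k],137);print(st[k],ce[k],p,d[v,u]);print(rel([p[0],p[1],230]))
E
```

```text
[274 209  29  28 451] [285.71396896 222.31042129] [556.25517045  43.5946409  137.        ] 1040.0468
[-527.3 -367.4  -24.7]
[356 232  25  26 424] [368.78301887 244.25471698] [ 506.85793539 -154.70325849  137.        ] 1036.3428
[-529.5 -571.8  -24.5]
```

```bash
python3 -m crank '[[100,-265,-286,-25,0,0,0.2],[100,-265,-286,-25,0,0,0.2],[100,-265,-286,-25,0,0,0.2],[100,-265,-286,-25,0,0,0.2],[100,-265,-286,-25,0,0,0.2],[100,-265,-286,-25,0,0,0.2],[100,-265,-286,-25,0,0,0.2],[100,-265,-286,-25,0,0,0.2],[100,-265,-286,-25,0,0,0.2],[100,-265,-286,-25,0,0,0.2]]'; python3 -c "
from h import *
print(rel([507,-155,230]),manip.read_state()['joints'])"
```

```text
clock: 1.1
eef_pos: [323.1, 188.3, 230.4]
eef_rot: [3.142, -0.0, 2.684]
wrist_force: [0.3, 0.0, -0.9]
finger_gap: 94.0
finger_force: 0.0
[-3.165e+02 -2.268e+02  3.000e-01] [ 4.29373008e-01 -1.28852950e-01  1.92736609e+00  1.72671320e-04
  1.34319424e+00 -6.84281829e-01]
```

```bash
python3 -m crank '[[100,-316,-227,0,0,0,0.2],[100,-316,-227,0,0,0,0.2],[100,-316,-227,0,0,0,0.2],[100,-316,-227,0,0,0,0.2],[100,-316,-227,0,0,0,0.2],[100,-316,-227,0,0,0,0.2],[100,-316,-227,0,0,0,0.2],[100,-316,-227,0,0,0,0.2],[100,-316,-227,0,0,0,0.2],[100,-316,-227,0,0,0,0.2]]'; python3 -c "
from h import *
print(manip.read_state()['joints']);snap('wrist','w0');c=optics.calibration('wrist');print(c);np.save('pics/w0c.npy',c)"
```

```text
clock: 2.1
eef_pos: [507.4, -152.8, 229.6]
eef_rot: [-3.141, -0.002, 2.488]
wrist_force: [0.1, -0.2, 0.7]
finger_gap: 93.8
finger_force: 0.0
[-3.61779830e-01  2.37878239e-01  1.54281846e+00  2.52442072e-04
  1.36256969e+00 -1.27863722e+00]
{'camera_matrix': array([[429.11176783,   0.        , 318.88764497],
       [  0.        , 429.11176783, 233.15382544],
       [  0.        ,   0.        ,   1.        ]]), 'R': array([[ 6.07726152e-01,  7.94146664e-01, -2.27568998e-05],
       [ 7.67581693e-01, -5.87389776e-01,  2.56498725e-01],
       [ 2.03684240e-01, -1.55898451e-01, -9.66544569e-01]]), 't': array([-187.92476143, -511.44392956,  287.08320027])}
```

View pics/w0.png

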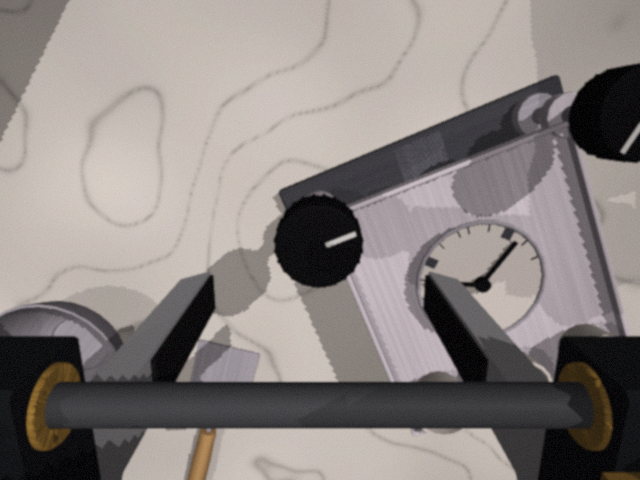

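The wrist view shows knob b's disc centred at about (319,240) between the fingers, and knob a's left part near (620,112). The near mark of the dial's a-needle and the needle itself are near (510,240).

```bash
python3 -c "
from h import *
c=np.load('pics/w0c.npy',allow_pickle=True).item()
d=np.load('pics/w0.npy');print(d[240,300])
for z in(135,145,152):
  p=ray('',319,240,z,c);print(p,rel([*p[:2],117]),ray('',319+44,240,z,c)-p)
"
```

```text
266.63617
[ 509.74935784 -153.35420957  135.        ] [ -2.7   0.8 113. ] [17.71806209 23.15340111  0.        ]
[ 507.50416002 -151.63919571  145.        ] [1.00e-01 8.00e-01 1.13e+02] [17.07061207 22.30733397  0.        ]
[ 505.93252155 -150.43868601  152.        ] [  2.1   0.8 113. ] [16.61739705 21.71508698  0.        ]
```

```bash
python3 -m crank '[[100,0,1,30,0,0,0],[100,0,1,65,0,0,0],[100,0,1,95,0,0,0],[100,0,1,113,0,0,0],[100,0,1,113,0,0,0],[55,0,1,113,0,0,0],[50,0,1,113,0,0,0],[50,0,1,113,0,0,0],[50,0,1,113,0,0,0],[50,0,1,113,0,0,0]]' 30
```

```text
clock: 3.15
eef_pos: [507.9, -153.3, 117.8]
eef_rot: [3.141, 0.001, 2.487]
wrist_force: [-1.3, 0.3, 0.3]
finger_gap: 57.3
finger_force: 0.0
```

```bash
python3 -m crank '[[40,0,0,0,0,0,0],[40,0,0,0,0,0,0],[40,0,0,0,0,0,0],[40,0,0,0,0,0,0.14],[40,0,0,0,0,0,0.28],[40,0,0,0,0,0,0.42],[40,0,0,0,0,0,0.56],[40,0,0,0,0,0,0.7],[40,0,0,0,0,0,0.84],[40,0,0,0,0,0,0.98]]' 30; python3 -c "
from h import *
print(manip.read_state()['moment'])"
python3 -m crank '[[40,0,0,0,0,0,0.14],[40,0,0,0,0,0,0.28],[40,0,0,0,0,0,0.42],[40,0,0,0,0,0,0.56],[40,0,0,0,0,0,0.7],[40,0,0,0,0,0,0.84],[40,0,0,0,0,0,0.98],[40,0,0,0,0,0,0.98],[40,0,0,0,0,0,0.98]]'; python3 -c "
from h import *
print(manip.read_state()['moment'],manip.read_state()['joints'][5]);snap('top','t1');snap('wrist','w1')
a=cv2.imread('pics/t1.png')[140:270,260:400]
a=cv2.resize(a,(485,450),interpolation=cv2.INTER_CUBIC);b=cv2.resize(cv2.imread('pics/w1.png'),(480,360))
o=np.zeros((450,800,3),'u1');o[:,:400]=a[:,85:];o[:300,400:]=cv2.resize(b,(400,300));cv2.imwrite('pics/c1.png',o)"
```

```text
clock: 4.15
eef_pos: [508.8, -152.8, 117.7]
eef_rot: [3.139, -0.0, 1.502]
wrist_force: [9.7, 2.5, -0.7]
finger_gap: 55.7
finger_force: 30.0
[ 0.40845034 -0.90301345  0.26581765]
clock: 5.05
eef_pos: [509.9, -153.6, 117.8]
eef_rot: [3.138, -0.004, 0.526]
wrist_force: [17.4, -4.1, -5.2]
finger_gap: 55.3
finger_force: 30.0
[-0.30850022 -2.35058074 -0.01587021] 0.6820864085161445
```

View pics/c1.png

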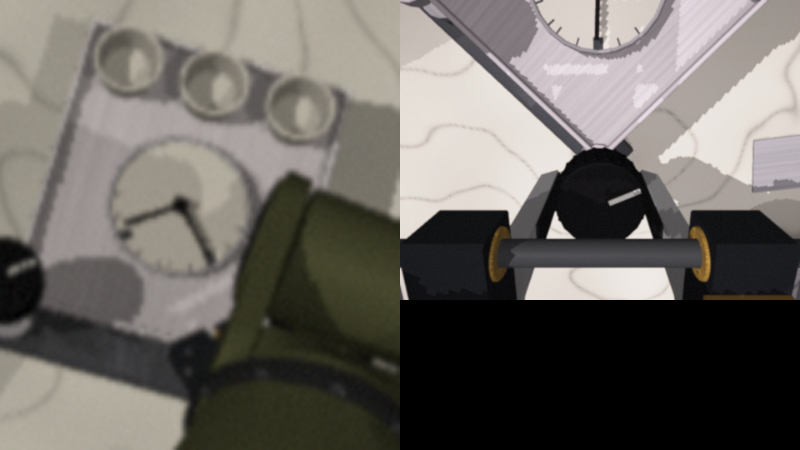

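Needle b (wrist view, tip and mark both near (598,40)) is now on its mark. Needle a is still slightly clockwise of its mark at (126,234). I'll let go, rise and go to knob a.

```bash
python3 -m crank '[[60,0,0,0,0,0,0],[100,0,0,0,0,0,0],[100,0,0,0,0,0,0],[100,0,0,0,0,0,0],[100,0,0,0,0,0,0],[100,0,0,-30,0,0,0],[100,0,0,-70,0,0,0],[100,0,0,-112,0,0,0],[100,0,0,-112,0,0,0]]'; python3 -c "
from h import *
print(rel([560,44,230]))"
```

```text
clock: 6.05
eef_pos: [509.4, -153.8, 234.9]
eef_rot: [3.135, -0.006, 0.527]
wrist_force: [-0.3, 0.2, 0.7]
finger_gap: 94.1
finger_force: 0.0
[ 143.2 -145.6    4.8]
```

```bash
python3 -m crank '[[100,35,-35,0,0,0,0],[100,70,-70,0,0,0,0],[100,105,-105,0,0,0,0],[100,130,-132,0,0,0,0],[100,143,-145,0,0,0,0],[100,143,-145,0,0,0,0],[100,143,-145,0,0,0,0],[100,143,-145,0,0,0,0]]'; python3 -c "
from h import *
print(manip.read_state()['joints']);snap('wrist','w2');c=optics.calibration('wrist');np.save('pics/w2c.npy',c)"
```

```text
clock: 6.85
eef_pos: [558.3, 43.0, 229.2]
eef_rot: [-3.142, 0.0, 0.526]
wrist_force: [-0.5, 0.3, -0.6]
finger_gap: 93.9
finger_force: 0.0
[ 1.14313335e-02  3.05194045e-01  1.45850078e+00 -1.23982299e-04
  1.37818865e+00  1.05653433e+00]
```

View pics/w2.png

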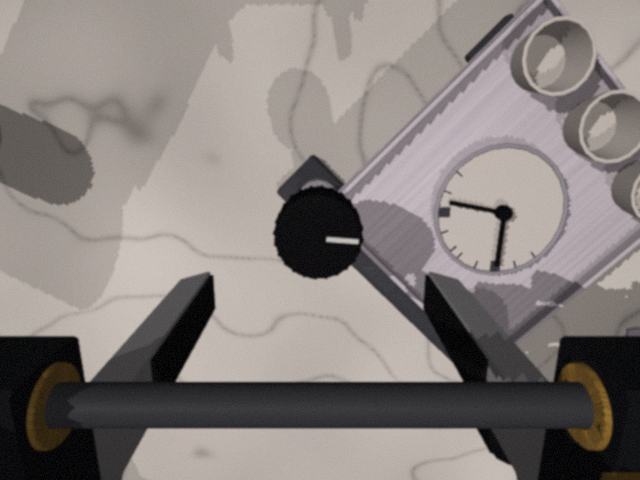

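The view is clear. Needle b's tip at (497,265) is on its mark at (495,267). Needle a's tip at (450,203) is about 0.15 rad clockwise of its mark at (444,211). Knob a's disc is centred at (318,232).

```bash
python3 -c "
from h import *
c=np.load('pics/w2c.npy',allow_pickle=True).item()
p=ray('',318,232,146,c);print(p,rel([*p[:2],117]))
"
```

```text
[563.26896204  46.87289169 146.        ] [  6.3  -1.  112.3]
```

```bash
python3 -m crank '[[100,6,-1,30,0,0,0],[100,6,-1,65,0,0,0],[100,6,-1,95,0,0,0],[100,6,-1,112,0,0,0],[100,6,-1,112,0,0,0],[55,6,-1,112,0,0,0],[40,6,-1,112,0,0,0],[40,6,-1,112,0,0,0],[40,6,-1,112,0,0,0],[40,6,-1,112,0,0,0]]' 30
python3 -m crank '[[40,0,0,0,0,0,0],[40,0,0,0,0,0,0],[40,0,0,0,0,0,-0.14],[40,0,0,0,0,0,-0.28],[40,0,0,0,0,0,-0.42],[40,0,0,0,0,0,-0.56],[40,0,0,0,0,0,-0.7],[40,0,0,0,0,0,-0.84],[40,0,0,0,0,0,-0.84],[40,0,0,0,0,0,-0.84]]'; python3 -c "
from h import *
print(manip.read_state()['moment'],manip.read_state()['joints'][5]);snap('top','t3');snap('wrist','w3')
a=cv2.imread('pics/t3.png')[140:270,260:400]
a=cv2.resize(a,(485,450),interpolation=cv2.INTER_CUBIC)
o=np.zeros((450,800,3),'u1');o[:,:400]=a[:,85:];o[:300,400:]=cv2.resize(cv2.imread('pics/w3.png'),(400,300));cv2.imwrite('pics/c3.png',o)"
```

```text
clock: 7.9
eef_pos: [563.3, 47.8, 117.9]
eef_rot: [3.141, -0.001, 0.527]
wrist_force: [6.3, -11.3, 2.3]
finger_gap: 57.1
finger_force: 7.2
clock: 8.9
eef_pos: [561.7, 48.5, 117.8]
eef_rot: [-3.138, -0.0, 1.367]
wrist_force: [-14.0, 3.5, 9.6]
finger_gap: 55.3
finger_force: 30.0
[ 0.67318443  2.81947688 -0.04789954] 0.2236790844704027
```

View pics/c3.png

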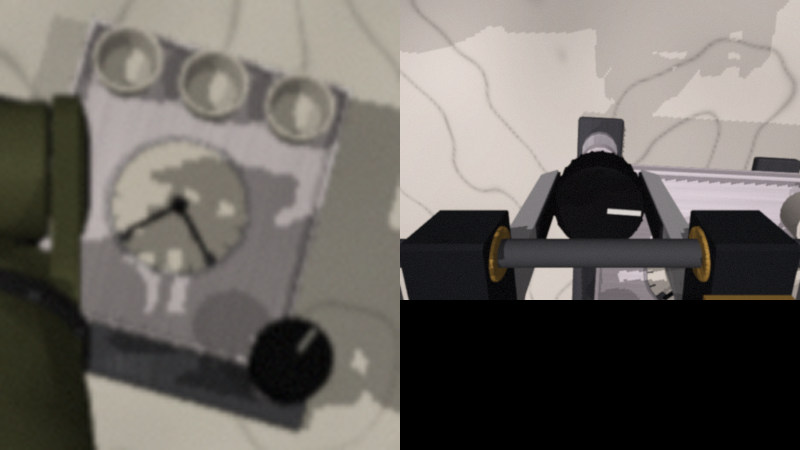

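Both needles now point at their marks in the top view: a at (121,236), b at (211,262). I'll release, rise and check.

```bash
python3 -m crank '[[60,0,0,0,0,0,0],[100,0,0,0,0,0,0],[100,0,0,0,0,0,0],[100,0,0,0,0,0,0],[100,0,0,0,0,0,0],[100,0,0,-30,0,0,0],[100,0,0,-70,0,0,0],[100,0,0,-112,0,0,-0.14],[100,0,0,-122,0,0,-0.14],[100,0,0,-122,0,0,-0.14]]'; python3 -m crank '[[100,0,0,-40,0,0,0.15],[100,0,0,-50,0,0,0.3],[100,0,0,-50,0,0,0.45],[100,0,0,-50,0,0,0.6],[100,0,0,-50,0,0,0.75],[100,0,0,-50,0,0,0.9],[100,0,0,-50,0,0,0.9],[100,0,0,-50,0,0,0.9]]'; python3 -c "
from h import *
snap('wrist','w4')"
```

```text
clock: 10.0
eef_pos: [563.7, 47.8, 240.9]
eef_rot: [3.139, -0.0, 1.506]
wrist_force: [-0.6, 0.5, 0.0]
finger_gap: 93.7
finger_force: 0.0
clock: 10.8
eef_pos: [563.0, 47.8, 288.1]
eef_rot: [-3.141, 0.002, 0.611]
wrist_force: [0.6, -0.9, -0.3]
finger_gap: 94.3
finger_force: 0.0
```

View pics/w4.png

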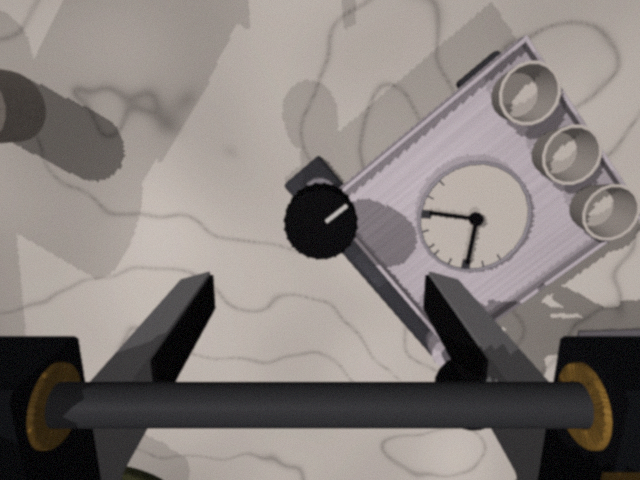

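Both needle tips, a at (427,214) and b at (467,263), are on their dark marks. The gripper is clear of the stand, so I'm handing in.

```bash
python3 -c "
from cell import manip
print(manip.sign_off())"
```

```text
the job is handed in; nothing more can be done
None
```

I turned both knobs until the tray sat level, with both needles on their dark marks in the last picture, let go, and handed the job in at about 11 s; the sign-off returned no verdict.

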